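Wedge the cork jar in the bar caddy and unscrew its tight cap

TASK

Pack the square screw-cap jar and the slim steel tin upright, side by side and fully down on the floor of the caddy's empty bay, so that the jar is wedged and cannot turn with its cap. Then unscrew the jar's tight cap anticlockwise, stop turning once the threads let go, and raise the cap clear of the neck. Finish still holding the cap level, centred a centimetre or two above the jar's mouth, with the jar and tin still down in the bay, and leave the decanter, glasses, coaster and flip-top jar alone.

Things in the scene. Friction and masses are not known exactly. Their poses are not given: they have to be found in the camera images.
- caddy: Low pale-oak caddy, fixed to the shelf. Origin: underside, centre of its empty bay. Outside 98 mm along its x, 170 mm along its y (y -58 to +112), walls 8 mm thick, 52 mm high. A second, narrow bay on its +y side, behind an 8 mm partition, is taken by a steel jigger and a cork, up to 74 mm high.
- bay_floor (a point): Centre of the floor of the caddy's empty bay, 8 mm above the shelf top; axes as the caddy's. The bay is 82 mm inside along x (-41 to +41), 100 mm along y (-50 to +50), 44 mm deep. Jar (60) and tin (34) in a row along y leave 6 mm over.
- jar: Square clear-glass jar with spare corks inside, 0.3 to 0.6 kg, loose. Origin: centre of its underside, z up. Body 60 x 60 mm, rounded corners, 3 mm chamfer round its foot, 86 mm high at the shoulder. Standing free, or alone in the bay, it turns with its cap; in the bay beside the tin it turns about 6 degrees and is then braced.
- jar_rim (a point): Centre of the jar's mouth, the top of its neck, 104 mm above the jar's underside; axes as the jar's. The neck is round, 37 mm across, with a three-start thread.
- cap: Round ribbed brass-coloured cap, 53 mm across, 19 mm high, 60 g, screwed tight on the jar. Origin: centre of its lower edge, z up; when tight 91 mm above the jar's underside, 13 mm below the rim, with 5 mm free between the cap's lower edge and the jar's shoulder. It takes up to 0.5 N m to start: grip it with 30 to 50 N. Tight enough to carry the jar by.
- cap_top (a point): Centre of the cap's top; axes as the cap's. When tight, its x axis lies within 6 degrees of the jar's x axis. Turned anticlockwise (seen from above) it climbs 2 mm as the seal relaxes, and is free to lift when its x axis is 53 to 93 degrees (best 72) anticlockwise of the jar's; farther on, its lugs catch the next thread.
- tin: Slim closed steel tin, 68 mm along its x, 34 mm along its y, 78 mm high, about 0.2 kg, loose, with a 3 mm chamfer round its foot. Origin: centre of its underside, z up. In the bay its long side lies along the caddy's x.
- decanter: Empty glass decanter, 108 mm across, 212 mm high, standing in a low wooden cradle (140 mm square, 40 mm high) Origin: centre of its underside. Leave it alone.
- coaster: Ochre silicone coaster, 94 mm across, 5 mm thick. Origin: centre of its underside. Leave it alone.
- tumbler_a: Cut-glass tumbler on the coaster, 82 mm across, 92 mm high. Origin: centre of its underside. Leave it alone.
- tumbler_b: Cut-glass tumbler standing on the shelf, 82 mm across, 92 mm high. Origin: centre of its underside. Leave it alone.
- fliptop: Round flip-top glass storage jar with wire clasp, closed and empty, 94 mm across, 122 mm high. Origin: centre of its underside. Leave it alone.
Not all that is in view belongs to the job. Of the things that look like the tin, the middle-sized one is meant.

How it is judged:
On the way, in this order (a step that is already met when the one before it is completed fails the run):
1. jar and tin are both packed in the bay, upright and fully down, the cap still screwed on (x of jar in the frame of bay_floor between -0.015 and 0.015 m and y of jar in the frame of bay_floor between -0.024 and 0.024 m and z of each of jar, tin in the frame of bay_floor below 0.004 m and angle between each of jar, tin's own z axis and vertical below 0.06 rad and x of tin in the frame of bay_floor between -0.011 and 0.011 m and y of tin in the frame of bay_floor between -0.036 and 0.036 m and angle between the x axis of cap and the x axis of jar, either way round below 0.4 rad and z of cap in the frame of jar_rim below -0.011 m), for 0.2 s.
2. the cap has been turned loose on the neck while the jar and tin stay packed (x of jar in the frame of bay_floor between -0.015 and 0.015 m and y of jar in the frame of bay_floor between -0.024 and 0.024 m and z of each of jar, tin in the frame of bay_floor below 0.004 m and angle between each of jar, tin's own z axis and vertical below 0.06 rad and x of tin in the frame of bay_floor between -0.011 and 0.011 m and y of tin in the frame of bay_floor between -0.036 and 0.036 m and angle between the x axis of cap and the x axis of jar, either way round above 0.8 rad and z of cap in the frame of jar_rim below -0.003 m), for 0.05 s.
At the end, for the whole second after the job is handed in: The fingers hold the cap still, level within 8 degrees, off the jar, its lower edge 2 to 30 mm above the rim, within 15 mm of centre, turned 45 to 135 degrees from tight; jar and tin stand upright in the bay, within 4 mm of its floor (x of jar in the frame of bay_floor between -0.015 and 0.015 m and y of jar in the frame of bay_floor between -0.024 and 0.024 m and z of each of jar, tin in the frame of bay_floor below 0.004 m and angle between each of jar, tin's own z axis and vertical below 0.06 rad and x of tin in the frame of bay_floor between -0.011 and 0.011 m and y of tin in the frame of bay_floor between -0.036 and 0.036 m and z of cap in the frame of jar_rim between 0.002 and 0.03 m and horizontal distance between cap and jar_rim below 0.015 m and angle between cap's own z axis and vertical below 0.15 rad and angle between the x axis of cap and the x axis of jar, either way round above 0.75 rad and contact force between the fingers and cap above 1 N and contact force between cap and jar below 0.05 N and linear speed of cap below 0.03 m/s); the arm keeps its last pose, push and grip.
It fails at once if a bystander (decanter, tumblers, coaster, flip-top jar) is pushed more than 30 mm or tipped (distance of any of decanter, tumbler_a, tumbler_b, fliptop, coaster from where it was at the start of the episode above 0.03 m or angle between any of decanter, tumbler_a, tumbler_b, fliptop, coaster's own z axis and vertical above 0.3 rad).
It also fails if it takes over 72 s, if anything falls off the work surface, if the arm or the gripper's body presses on something with over 40 N, if the wrist force passes 120 N, or if a joint passes its speed limit or range.

ROBOT

A 6-joint arm with a two-finger parallel gripper is mounted at the origin on the work surface. World frame = base frame: x ahead of the robot, y to its left, z up, the work surface at z = 0. Lengths are in m, angles in rad, forces in N, time in s.
With the tool pointing down it reaches from about 0.35 to 0.975 m from the base axis. Payload 7.1 kg.
Tool frame: the origin (TCP) lies midway between the tips of the shut fingers; the grasp point (between the pads) lies 19 mm behind it; z points along the fingers, y is the line along which they close (so a half turn about z gives the same grasp; the last joint's range is limited). The gripper opens to 88 mm and grips with 3 to 60 N. Pads are 20 mm wide; open, the fingers measure 115 mm over their backs; the gripper's body (75 mm by 178 mm) begins 61 mm behind the grasp point.
Start: joints at [1.088, 0.423, 1.63, -0, 1.089, -0.019], TCP at [0.28, 0.559, 0.223] pointing down, gripper open.
Joint ranges: [-3, 3], [-0.9, 2.11], [0.09, 2.58], [-1.31, 4.45], [0.11, 2.69], [-2.54, 2.54]. Speed limits (rad/s): [2.39, 2.39, 3.01, 3.14, 3.14, 3.14].

INTERFACE

Orientations are given as a unit quaternion [w, x, y, z].
In Python, from station import move_pose, movel, movej, command_gripper, wait, inverse_kinematics, read_camera, camera_info, MotionError, job_done, get_time, get_joint_pos, get_qvel, get_effort, get_tcp_pos, get_ee_rot, get_ft_force, get_ft_torque, get_grip_width, get_finger_force gives the robot as it stands. Calls block until the motion is done:
- move_pose(position, orientation): joint-space move of the TCP to a pose.
- movel(position, frame=None, v=0.15, until_force=None): straight line of the TCP; frame=None keeps the orientation; v is the mean speed in m/s. With until_force (N) it stops when the force on the tool has changed by that much, and returns True; else False.
- movej(angles): joint-space move.
- command_gripper(opening): opening from 0.0 (shut) to 1.0 (fully open); the grip force is fixed at half the most; returns when the fingers have stopped.
- wait(seconds).
- inverse_kinematics(position, orientation): joint angles nearest the present ones, or None.
- read_camera(name): name is "scene" or "side" or "wrist"; returns the picture (384x512x3 uint8, red, green, blue); there is no depth.
- camera_info(name): a dict with "intrinsics" (3x3 intrinsics, pixels), "T" (4x4, takes a point from camera to world coordinates); the wrist camera has in their place "tool_from_camera" (4x4, takes a point from camera to tool coordinates, whose origin is the TCP and whose axes are the flange's). Camera axes: x right, y up, looking along -z (the intrinsics and any distortion apply to the point x, -y, -z); pixel columns grow to the right and rows downward; lengths in m; the calibration is good to about 2 mm. A picture is of the moment at which its call begins: read the wrist's pose just before it. camera_info takes no time and is no camera call.
A pose or a line that the arm cannot do raises MotionError and nothing moves.
- job_done(): hands the job in; it is judged then, once.
Readings, each from a call of its own:
- get_time(): time.
- get_joint_pos(): joint angles.
- get_qvel(): joint speeds.
- get_effort(): joint torques, N m.
- get_tcp_pos(): TCP position.
- get_ee_rot(): TCP orientation.
- get_ft_force(): force on the tool from outside, world axes, zero at the start.
- get_ft_torque(): the same for the moment, N m.
- get_grip_width(): opening from 0.0 (shut) to 1.0 (fully open).
- get_finger_force(): force on a finger pad.
Only numpy, scipy, OpenCV 4.12 (cv2) and the standard library are available. Lean on these libraries where they do the work, as an engineer would, in place of code of your own. Each camera call takes 0.05 s, during which the arm holds its last target. There are 200 camera calls.

## Working session

There is one attempt and no reset: what is moved stays moved. The work goes in short steps, each a Python script; the robot and the scene stay as the last script left them, time stands still between calls to the robot, and variables do not carry over. Pictures are saved under pics/ and viewed, at most 10 in all, crops included, and the job is handed in when it is done.

```bash
ls; mkdir -p pics
python3 - <<'E'
from station import *
import cv2, numpy as np
a=[]
for n in ["scene","side","wrist"]:
    im=read_camera(n); cv2.imwrite(f"pics/{n}0.png",im[:,:,::-1])
    i=camera_info(n); print(n,{k:np.round(v,4).tolist() if not isinstance(v,str) else v for k,v in i.items()})
print(get_time(),get_tcp_pos(),get_ee_rot(),get_grip_width())
E
```

```text
pics
scene {'intrinsics': [[456.3908, 0.0, 248.2392], [0.0, 456.3908, 188.9632], [0.0, 0.0, 1.0]], 'T': [[0.2685, -0.81, 0.5213, 1.281], [0.9632, 0.2196, -0.155, -0.1879], [0.0111, 0.5437, 0.8392, 1.2203], [0.0, 0.0, 0.0, 1.0]]}
side {'intrinsics': [[453.8179, 0.0, 249.9141], [0.0, 453.8179, 188.4336], [0.0, 0.0, 1.0]], 'T': [[0.998, 0.0383, -0.0512, 0.5124], [-0.0626, 0.7507, -0.6577, -0.6695], [0.0132, 0.6596, 0.7515, 0.8896], [0.0, 0.0, 0.0, 1.0]]}
wrist {'intrinsics': [[301.502, 0.0, 256.7877], [0.0, 301.502, 193.0798], [0.0, 0.0, 1.0]], 'tool_from_camera': [[0.0017, 0.9694, 0.2453, 0.067], [1.0, -0.0017, -0.0003, 0.0002], [0.0001, 0.2453, -0.9694, -0.1617], [0.0, 0.0, 0.0, 1.0]]}
0.15 [0.27936147 0.55858424 0.22206048] [-1.61684560e-04  2.29828767e-01  9.73230887e-01 -5.94402172e-04] 0.9957478552633015
```

View pics/scene0.png

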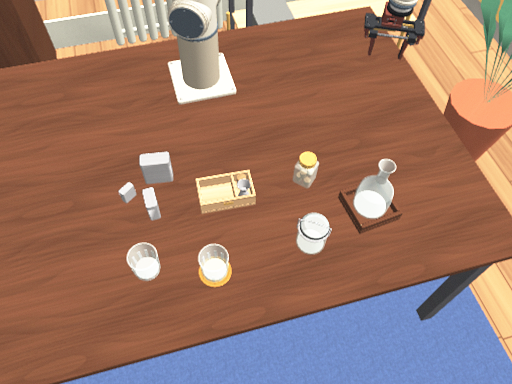

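View pics/side0.png

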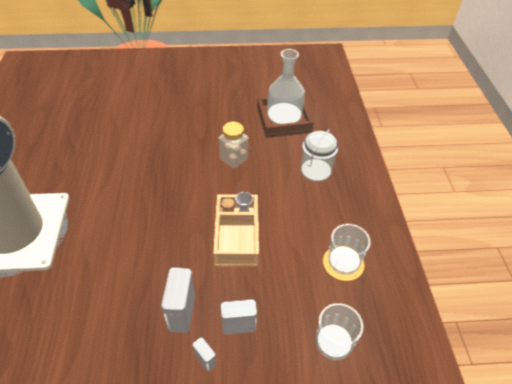

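The scene view shows the base at (200,80), the caddy at (226,192), the jar with its yellow cap at (307,165), the flip-top at (313,232), the decanter at (373,200) and the tumblers at (145,262) and (214,264).
Candidates for the tin (scene / side pixels):
- Large: (157,167) / (178,300)
- Middle: (151,203) / (239,316)
- Small: (127,192) / (204,353)

The middle one is the tin I want. For the jar, the square, yellow-capped one is at (307,165), and the round flip-top at (313,232) is not it.

```bash
cat > h.py <<'E'
from station import *
import cv2, numpy as np
from scipy.spatial.transform import Rotation as R
def quat(yaw):  # tool down, tool y axis (closing line) at angle: x axis = yaw dir
    q=(R.from_euler('z',yaw)*R.from_euler('x',np.pi)).as_quat(); return [q[3],q[0],q[1],q[2]]
def campose(n):
    i=camera_info(n)
    if n!="wrist": return i["intrinsics"],i["T"]
    q=get_ee_rot(); T=np.eye(4); T[:3,:3]=R.from_quat([q[1],q[2],q[3],q[0]]).as_matrix(); T[:3,3]=get_tcp_pos()
    return i["intrinsics"],T@i["tool_from_camera"]
def ray(cam,uv):
    K,T=cam; d=np.linalg.inv(K)@[uv[0],uv[1],1]; d=T[:3,:3]@[d[0],-d[1],-d[2]]
    return T[:3,3],d/np.linalg.norm(d)
def onplane(cam,uv,z):
    o,d=ray(cam,uv); return o+d*(z-o[2])/d[2]
def tri(c1,p1,c2,p2):
    o1,d1=ray(c1,p1);o2,d2=ray(c2,p2)
    s=np.linalg.lstsq(np.c_[d1,-d2],o2-o1,rcond=None)[0]
    a,b=o1+d1*s[0],o2+d2*s[1]; return (a+b)/2,np.linalg.norm(a-b)
def proj(cam,P):
    K,T=cam; p=np.linalg.inv(T)@np.r_[P,1]; p=K@[p[0],-p[1],-p[2]]; return p[:2]/p[2]
E
python3 - <<'E'
from h import *
S,D=campose("scene"),campose("side")
s,d=cv2.imread("pics/scene0.png"),cv2.imread("pics/side0.png")
def cr(im,x,y,w,h): return cv2.resize(im[y:y+h,x:x+w],(400,300),interpolation=cv2.INTER_CUBIC)
cv2.imwrite("pics/crop.png",np.vstack([np.hstack([cr(s,110,145,80,60+0),cr(s,190,150,140,105)]),np.hstack([cr(d,150,255,120,90),cr(d,190,105,140,105)])]))
for n,a,b in [("large",(157,156),(180,275)),("mid",(150,192),(239,306)),("small",(126,187),(203,345)),("cap",(308,158),(233,129))]:
    print(n,*np.round(tri(S,a,D,b),4))
for c in [(216,263),(259,263),(258,196),(216,196)]: print(onplane(D,c,.052).round(3))
E
```

```text
Traceback (most recent call last):
ValueError: setting an array element with a sequence. The requested array has an inhomogeneous shape after 1 dimensions. The detected shape was (2,) + inhomogeneous part.
```

View pics/crop.png

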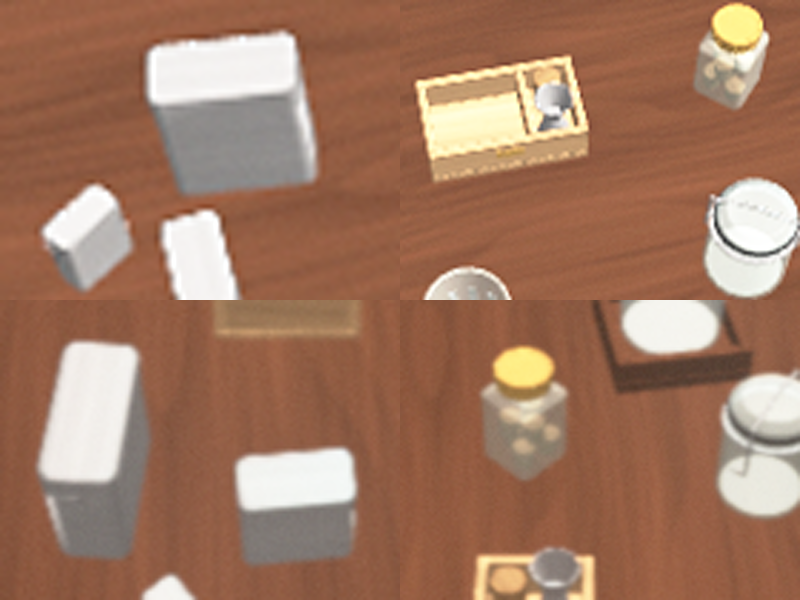

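The crop confirms three tins. The middle one's top face sits at side crop (297,480), which is side pixel (239,309). The jar is square with a yellow cap at side (233,130) and shows a corner to the side camera. Next come rough positions, then the wrist camera over the tin.

Run:
```python
from h import *
S,D=campose("scene"),campose("side")
s,d=cv2.imread("pics/scene0.png"),cv2.imread("pics/side0.png")
def blobs(im,box,lo,hi):
    x,y,w,h=box; hsv=cv2.cvtColor(im[y:y+h,x:x+w],cv2.COLOR_BGR2HSV)
    m=cv2.inRange(hsv,lo,hi); c=max(cv2.findContours(m,0,1)[0],key=cv2.contourArea)
    r=cv2.minAreaRect(c); M=cv2.moments(c)
    return np.array([M['m10']/M['m00']+x,M['m01']/M['m00']+y]),cv2.boxPoints(r)+[x,y]
W=((0,0,205),(180,60,255));Y=((20,110,120),(35,255,255))
for n,bs,bd,c in [("large",(135,145,45,45),(160,260,40,75),W),("mid",(140,185,25,40),(215,292,50,45),W),("small",(115,178,24,28),(190,335,30,40),W),("cap",(290,145,35,30),(215,115,40,35),Y)]:
    (a,ca),(b,cb)=blobs(s,bs,*c),blobs(d,bd,*c)
    P,e=tri(S,a,D,b); print(n,a.round(),b.round(),P.round(4),round(e,4),[onplane(D,q,P[2])[:2].round(3).tolist() for q in cb])
for c in [(216,263),(259,263),(258,196),(216,196)]: print(onplane(D,c,.052).round(3))
```

```text
large [154. 158.] [176. 288.] [ 0.4074 -0.2293  0.1047] 0.0029 [[0.382, -0.268], [0.392, -0.178], [0.436, -0.19], [0.423, -0.28]]
mid [149. 197.] [238. 308.] [ 0.5252 -0.2655  0.08  ] 0.002 [[0.492, -0.252], [0.559, -0.249], [0.559, -0.281], [0.494, -0.284]]
small [126. 188.] [204. 349.] [ 0.4576 -0.3317  0.0555] 0.0012 [[0.436, -0.321], [0.453, -0.307], [0.48, -0.343], [0.463, -0.356]]
cap [310. 159.] [233. 128.] [0.5332 0.2276 0.1064] 0.0027 [[0.51, 0.252], [0.56, 0.249], [0.557, 0.202], [0.509, 0.205]]
[ 0.484 -0.145  0.052]
[ 0.576 -0.15   0.052]
[0.588 0.038 0.052]
[0.486 0.043 0.052]
```

Run:
```python
from h import *
import pickle
out=[]
for n,x,y in [("jarA",.50,.20),("jarB",.57,.24),("cadA",.50,-.08),("cadB",.56,-.02),("tinA",.50,-.27),("tinB",.55,-.23)]:
    move_pose([x,y,.27],quat(np.pi/2)); c=campose("wrist"); im=read_camera("wrist"); out.append((n,c,im)); print(n,get_time(),np.round(get_tcp_pos(),4),np.round(get_joint_pos(),2))
pickle.dump(out,open("w.pkl","wb"))
ims=[cv2.resize(o[2][:,:,::-1],(400,300)) for o in out]
cv2.imwrite("pics/w.png",np.vstack([np.hstack([ims[0],ims[2]]),np.hstack([ims[3],ims[4]])]))
```

```text
jarA 1.7667 [0.4998 0.2009 0.2698] [0.36 0.24 1.78 0.   1.12 0.36]
jarB 2.2333 [0.5692 0.2405 0.2692] [ 0.38  0.37  1.6  -0.    1.17  0.38]
cadA 3.525 [ 0.5005 -0.0792  0.2701] [-0.18  0.19  1.84  0.    1.11 -0.18]
cadB 4.0083 [ 0.5598 -0.019   0.2694] [-0.06  0.28  1.73 -0.    1.14 -0.06]
tinA 5.0667 [ 0.5003 -0.269   0.2701] [-0.51  0.29  1.71  0.    1.14 -0.52]
tinB 5.4833 [ 0.5503 -0.2285  0.2697] [-0.41  0.33  1.65 -0.    1.16 -0.42]
```

View pics/w.png

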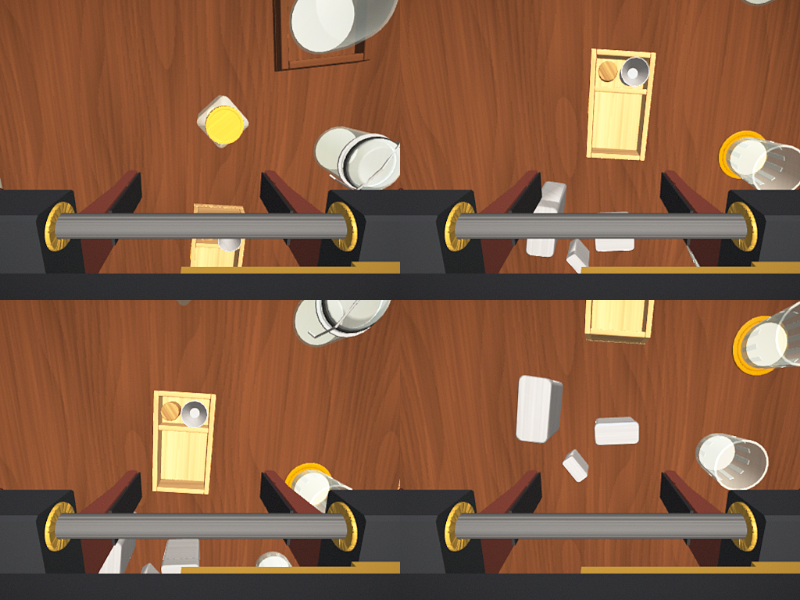

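Wrist view (in 400x300 panels): the jar cap is at (223,122) in panel 1 with the square body turned about 45°. The caddy is at (221,105) in panel 2 with its jigger bay at the +y end. The middle tin is at (217,130) in panel 4. I'll take straight-down, closer pictures and measure from two places.

```bash
cat > meas.py <<'E'
from h import *
def big(m): return max(cv2.findContours(cv2.morphologyEx(m,cv2.MORPH_OPEN,np.ones((3,3))),0,1)[0],key=cv2.contourArea)
def pick(m,uv):
    cs=cv2.findContours(cv2.morphologyEx(m,cv2.MORPH_OPEN,np.ones((3,3))),0,1)[0]
    return max(cs,key=lambda c:(cv2.pointPolygonTest(c,tuple(map(float,uv)),False)>=0,cv2.contourArea(c)))
def cen(c): M=cv2.moments(c); return np.array([M['m10'],M['m01']])/M['m00']
def rect(cam,c,z):  # contour on plane z -> centre,size,yaw of first side
    P=np.array([onplane(cam,p,z)[:2] for p in c[:,0,:].astype(float)])
    (cx,cy),(w,h),a=cv2.minAreaRect((P*1000).astype(np.float32)); return np.array([cx,cy]).round(1),(round(w,1),round(h,1)),round(a,2)
E
python3 - <<'E'
from meas import *
import pickle
out={}
for n,x,y in [("tinB",.555,-.325),("tinA",.515,-.335),("cadA",.531,-.127),("cadB",.50,-.10),("jarA",.535,.161),("jarB",.50,.151)]:
    move_pose([x,y,.20],quat(np.pi/2)); wait(.15); c=campose("wrist"); out[n]=(c,read_camera("wrist"))
pickle.dump(out,open("w2.pkl","wb")); print(get_time())
def hsv(n): return cv2.cvtColor(out[n][1],cv2.COLOR_RGB2HSV)
R_=lambda n,P: proj(out[n][0],P)
W=((0,0,190),(180,60,255));Y=((20,150,120),(35,255,255)); O=((10,20,140),(35,140,255))
for k,P,rng,z in [("tin",[.526,-.266,.08],W,.078),("jar",[.533,.228,.108],Y,.110),("cad",[.53,-.09,.008],O,.052)]:
    cs=[]
    for s in "AB":
        n=k+s; m=cv2.inRange(hsv(n),*rng); c=pick(m,R_(n,P)); cs.append(c)
        print(n,cv2.contourArea(c),cen(c).round(1),rect(out[n][0],c,z))
    print("tri",*[np.round(v,4) for v in tri(out[k+"A"][0],cen(cs[0]),out[k+"B"][0],cen(cs[1]))])
for s in "AB":
    n="jar"+s; h=hsv(n); m=cv2.inRange(h,(0,0,110),(180,75,255))|cv2.inRange(h,*Y); c=pick(m,R_(n,[.533,.228,.108])); print(n,"body",rect(out[n][0],c,.086))
ims=[cv2.resize(out[n][1][:,:,::-1],(400,300)) for n in ("tinA","cadA","jarA","jarB")]
cv2.imwrite("pics/w2.png",np.vstack([np.hstack(ims[:2]),np.hstack(ims[2:])]))
E
```

```text
9.9333
tinA 2573.0 [265.9 112.6] (array([ 523.9, -264.5]), (66.3, 32.8), 2.47)
tinB 2490.0 [222.9 124.3] (array([ 524.2, -264.6]), (66.5, 32.9), 2.54)
tri [ 0.5242 -0.2642  0.0776] 0.0001
jarA 3052.0 [253.2 121. ] (array([532. , 222.2]), (49.8, 50.5), 89.99)
jarB 3008.5 [295.4 109.1] (array([531.9, 223.7]), (47.9, 50.5), 88.03)
tri [0.5321 0.2236 0.1113] 0.0007
cadA 12915.0 [253.9 106.3] (array([529.3, -38.7]), (166.8, 97.0), 86.64)
cadB 12963.0 [283.1 128. ] (array([529.3, -37.5]), (169.2, 97.0), 86.64)
tri [ 0.5293 -0.0482  0.0133] 0.0049
jarA body (array([532.2, 222.6]), (58.3, 57.9), 42.5)
jarB body (array([532.8, 222.8]), (60.4, 59.7), 42.63)
```

View pics/w2.png

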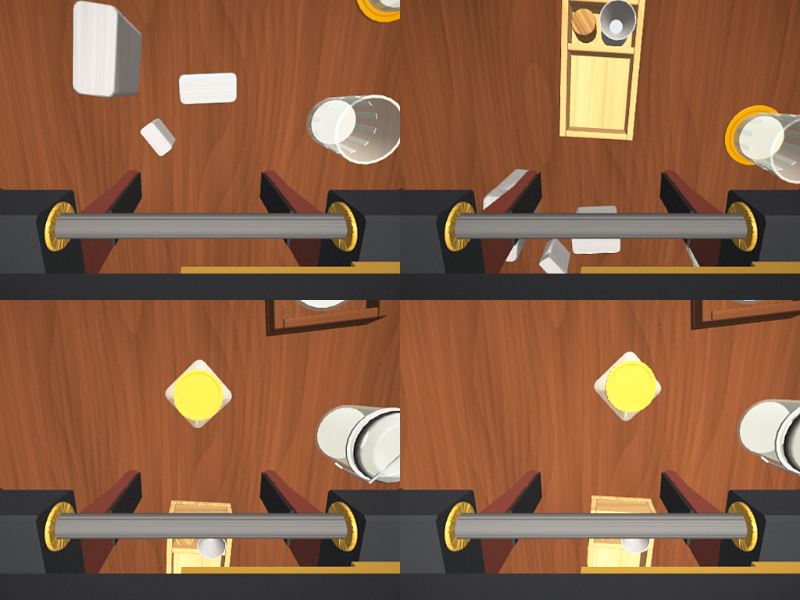

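The panels show the tin's top at (207,88), the bay interior at (599,93) with the partition behind it, and the jar with its square shoulder turned about 42° at (198,393). The two-view heights (0.0776 and 0.1113) agree with the sizes given. Next I'll check the rim height from two views, then pick up the jar by its body and bed it against the +y partition.

```bash
cat >> h.py <<'E'
CY=np.radians(-3.36); bx=np.array([np.cos(CY),np.sin(CY)]); by=np.array([-bx[1],bx[0]]); C=np.array([.5277,-.0646])
def bay(x,y): return C+x*bx+y*by
def inbay(p): d=np.asarray(p)[:2]-C; return np.round([d@bx*1000,d@by*1000],1)
E
python3 - <<'E'
from meas import *
import pickle
out=pickle.load(open("w2.pkl","rb"))
cn=[]
for n in("cadA","cadB"):
    cam,im=out[n]; m=cv2.inRange(cv2.cvtColor(im,cv2.COLOR_RGB2HSV),(10,20,140),(35,140,255)); c=pick(m,proj(cam,[.53,-.09,.008]))
    b=cv2.boxPoints(cv2.minAreaRect(c)); b=b[np.argsort(-b[:,1])][:2]; cn.append(b[np.argsort(b[:,0])])
ok=True
for i in(0,1):
    P,e=tri(out["cadA"][0],cn[0][i],out["cadB"][0],cn[1][i]); print("rim corner",P.round(4),round(e,4),inbay(P)); ok&=abs(P[2]-.052)<.012
D=campose("side"); print("decanter",onplane(D,(286,112),.02).round(3),"flip",onplane(D,(317,170),0).round(3))
assert ok
J=np.array([.5323,.2229]); y=np.radians(132.5)
move_pose([*J,.19],quat(y)); movel([*J,.05],v=.15); command_gripper(0.3)
print("w",get_grip_width(),get_finger_force(),np.round(get_tcp_pos(),4),get_time())
movel([*J,.20],v=.2); print("lifted w",get_grip_width(),get_ft_force())
E
```

```text
rim corner [ 0.4685 -0.1288  0.0154] 0.0002 [-55.4 -67.6]
rim corner [ 0.5857 -0.127   0.0451] 0.0038 [ 61.5 -58.9]
decanter [0.699 0.39  0.02 ] flip [0.759 0.166 0.   ]Traceback (most recent call last):
  File "<stdin>", line 12, in <module>
AssertionError
```

The image-space rectangle fits a perspective trapezoid poorly, so I'll take the contour's extreme corner pixels instead.

Run:
```python
from meas import *
import pickle
out=pickle.load(open("w2.pkl","rb"))
cn=[]
for n in("cadA","cadB"):
    cam,im=out[n]; m=cv2.inRange(cv2.cvtColor(im,cv2.COLOR_RGB2HSV),(10,20,140),(35,140,255)); c=pick(m,proj(cam,[.53,-.09,.008]))[:,0,:].astype(float)
    cn.append([c[np.argmax(c@[-1,1])],c[np.argmax(c@[1,1])]])
ok=True
for i in(0,1):
    P,e=tri(out["cadA"][0],cn[0][i],out["cadB"][0],cn[1][i]); print("rim corner",P.round(4),round(e,4),inbay(P)); ok&=abs(P[2]-.052)<.012
assert ok
J=np.array([.5323,.2229]); y=np.radians(132.5)
move_pose([*J,.19],quat(y)); movel([*J,.05],v=.15); command_gripper(0.3)
print("w",get_grip_width(),get_finger_force(),np.round(get_tcp_pos(),4),get_time())
movel([*J,.20],v=.2); print("lifted w",get_grip_width(),get_ft_force())
```

```text
rim corner [ 0.4771 -0.1184  0.053 ] 0.0007 [-47.4 -56.7]
rim corner [ 0.5725 -0.1242  0.0491] 0.0 [ 48.2 -56.9]
w 0.6780275892975842 29.993755366613186 [0.5323 0.2229 0.0503] 12.225
lifted w 0.6803117300580414 [-0.19345049 -0.01430482 -4.22173754]
```

The rim corners measured 53 and 49 mm high, within about 1.5 mm of the predicted places, and the jar is held. Now I'll place it.

Run:
```python
from h import *
q=quat(np.pi/2+CY); T=bay(0,17.0e-3)
move_pose([*T,.20],q); movel([*T,.12],v=.15); wait(.15)
r=movel([*T,.054],v=.05,until_force=12); p=get_tcp_pos(); print("down",r,p.round(4),get_ft_force().round(1),inbay(p),get_time())
if r and p[2]<.063:
    movel([*p[:2],p[2]+.0008],v=.02); p=get_tcp_pos()
    r=movel([*(p[:2]+by*.007),p[2]],v=.02,until_force=7); p=get_tcp_pos(); print("push",r,inbay(p),get_ft_force().round(1),get_time())
```

```text
down True [ 0.5282 -0.0476  0.058 ] [-1.2 -0.1  3.9] [-0.5 17. ] 16.1333
push True [-0.9 20.5] [ 1.9 -3.7 -2.8] 16.6833
```

Run:
```python
from h import *
p=get_tcp_pos(); movel([*p[:2],p[2]-.0012],v=.02,until_force=8); command_gripper(1.0); movel([*p[:2],.20],v=.25)
t=np.array([.5241,-.2645]); y=np.radians(92.5)
move_pose([*t,.17],quat(y)); movel([*t,.05],v=.15); command_gripper(0.4)
print("w",get_grip_width(),get_finger_force(),get_tcp_pos().round(4),get_time())
movel([*t,.19],v=.2); w=get_grip_width(); print("lifted w",w,get_ft_force().round(1))
assert .72<w<.82
q=quat(np.pi/2+CY); T=bay(0,-30e-3)
move_pose([*T,.19],q); movel([*T,.115],v=.15); wait(.15)
r=movel([*T,.054],v=.05,until_force=10); p=get_tcp_pos(); print("down",r,p.round(4),get_ft_force().round(1),inbay(p),get_time())
```

```text
w 0.7698307667353351 29.99668926000595 [ 0.5244 -0.2648  0.0507] 20.5833
lifted w 0.7728152238494821 [-0.3 -0.6 -1.7]
down True [ 0.5255 -0.0945  0.0584] [-0.2 -0.4  2.8] [ -0.5 -29.9] 23.975
```

Run:
```python
from meas import *
p=get_tcp_pos(); command_gripper(1.0); movel([*p[:2],.20],v=.25)
K=bay(0,.020); out=[]
for dx,dy in [(.0,-.060),(-.035,-.075)]:
    move_pose([K[0]+dx,K[1]+dy,.20],quat(np.pi/2)); wait(.15); cam=campose("wrist"); im=read_camera("wrist"); h=cv2.cvtColor(im,cv2.COLOR_RGB2HSV)
    c=pick(cv2.inRange(h,(20,150,120),(35,255,255)),proj(cam,[*K,.118])); t=pick(cv2.inRange(h,(0,0,190),(180,60,255)),proj(cam,[*bay(0,-.031),.086]))
    print("cap",rect(cam,c,.118),"tin",rect(cam,t,.086)); out.append((cam,cen(c),cen(t),im))
P,e=tri(*out[0][:2],*out[1][:2]); Q,f=tri(out[0][0],out[0][2],out[1][0],out[1][2])
print("cap",P.round(4),e.round(4),inbay(P),"tin",Q.round(4),f.round(4),inbay(Q),get_time())
cv2.imwrite("pics/bay.png",cv2.resize(out[0][3][0:200,140:390,::-1],(750,600),interpolation=cv2.INTER_CUBIC))
```

```text
cap (array([527.3, -44.6]), (50.4, 49.9), 0.04) tin (array([525.4, -94.1]), (33.0, 66.0), 86.76)
cap (array([527.1, -44.7]), (50.8, 50.1), 0.52) tin (array([525.2, -94. ]), (33.0, 65.7), 86.65)
cap [ 0.5274 -0.044   0.1161] 0.0001 [-1.5 20.6] tin [ 0.5253 -0.0939  0.0846] 0.0002 [ -0.6 -29.4] 26.1417
```

View pics/bay.png

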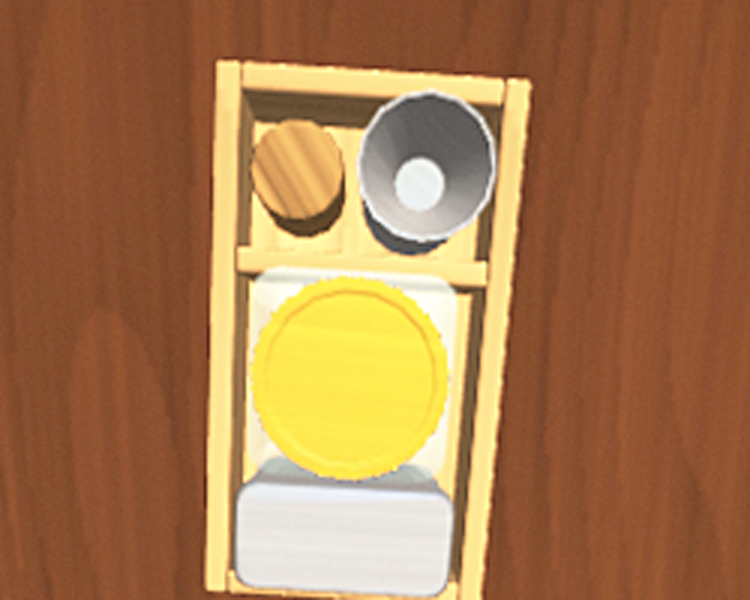

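The bay view shows the cap centre at crop (350,378), with the jar flush against the partition (y about 265) and square. The tin sits beside it at (345,535), also square. Next I'll grip the cap and start turning, correcting height from the wrist force.

```bash
cat > turn.py <<'E'
from h import *
def yaw_now():
    w,x,y,z=get_ee_rot(); v=R.from_quat([x,y,z,w]).as_matrix()[:,0]; return np.degrees(np.arctan2(v[1],v[0]))
def turn(xy,z,y0,y1,step,f0):
    for y in np.arange(y0+step,y1+.01,step):
        q=inverse_kinematics([*xy,z],quat(np.radians(y))); assert q is not None; movej(q); wait(.1)
        f=get_ft_force(); t=get_ft_torque(); dz=np.clip(1.2e-4*(f[2]-f0),-.0004,.0006)
        print(round(y,1),round(yaw_now(),1),"z",round(z*1000,2),get_tcp_pos().round(4),"f",f.round(1),"tz",round(t[2],3),"w",round(get_grip_width(),4)); z+=dz
    return z
E
python3 - <<'E'
from turn import *
xy=np.array([.5272,-.0444])
move_pose([*xy,.17],quat(np.radians(48))); movel([*xy,.098],v=.12); wait(.1); f0=get_ft_force()
command_gripper(.3); print("w",get_grip_width(),get_finger_force(),get_tcp_pos().round(4),f0.round(1),get_ft_force().round(1),yaw_now(),get_joint_pos().round(2))
z=turn(xy,.098,48,72,4,f0[2]); print(z,f0[2],get_time())
E
```

```text
w 0.595320416289742 30.000118031166494 [ 0.5275 -0.0446  0.0981] [-0.3 -0.5  0.8] [ 1.2 -1.6 -0.5] 48.00385962309654 [-0.11  0.47  1.92 -0.    0.75  0.63]
52.0 51.9 z 98.0 [ 0.5276 -0.0445  0.0982] f [ 2.1 -2.2  1.8] tz 0.019 w 0.5909
56.0 55.9 z 98.12 [ 0.5273 -0.0444  0.0983] f [ 0.7 -2.6  3.1] tz 0.066 w 0.5907
60.0 59.9 z 98.39 [ 0.5271 -0.0444  0.0984] f [ 0.1 -0.2  2.8] tz 0.057 w 0.5916
64.0 63.9 z 98.63 [ 0.5271 -0.0444  0.0986] f [ 1.  -0.2  2.2] tz 0.031 w 0.5924
68.0 67.9 z 98.79 [ 0.5273 -0.0444  0.0988] f [ 1.5 -1.2  1.9] tz -0.044 w 0.5962
72.0 71.9 z 98.91 [ 0.5274 -0.0444  0.099 ] f [ 2.7 -1.7  1.6] tz -0.012 w 0.5949
0.09900767920130507 0.8319129069931704 30.6
```

The torque reading stayed low. I'll check in the side view whether the jar is turning with the cap.

Run:
```python
from h import *
a,b=read_camera("side"),read_camera("scene")
D,S=campose("side"),campose("scene"); P=[.527,-.06,.08]
def cr(im,c): u,v=proj(c,P).astype(int); return cv2.resize(im[v-50:v+50,u-33:u+33,::-1],(396,600),interpolation=cv2.INTER_CUBIC)
cv2.imwrite("pics/t1.png",np.hstack([cr(a,D),cr(b,S)]))
```

```text
(no output)
```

View pics/t1.png

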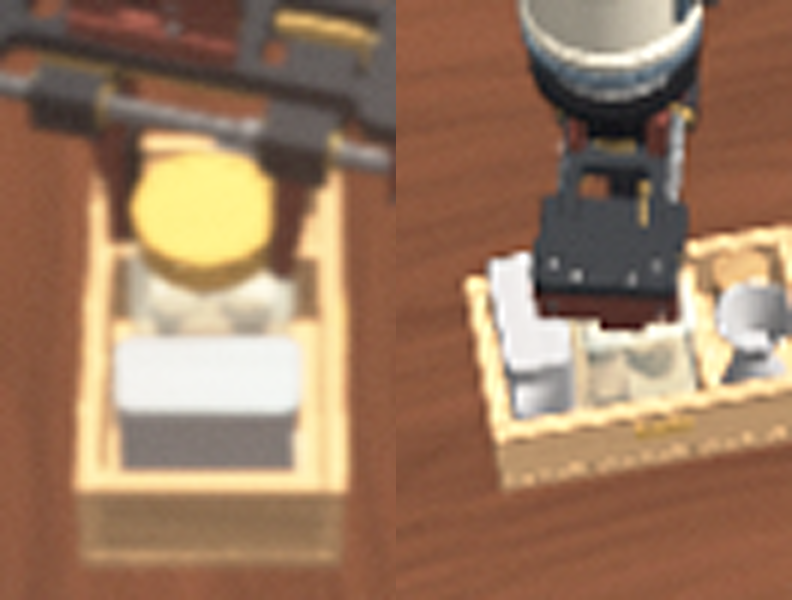

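Side view: the jar (around (205,310)) and the tin (205,400) are still square in the bay, so the jar isn't spinning, and the upward force fits a climbing cap. I'll continue to about 76° in total.

Run:
```python
from turn import *
xy=np.array([.5272,-.0444])
z=turn(xy,.0990,72,124,4,.83); print(z,get_time())
```

```text
76.0 75.9 z 99.0 [ 0.5273 -0.0444  0.0991] f [ 1.7 -1.9  3.5] tz 0.004 w 0.591
80.0 79.9 z 99.32 [ 0.5272 -0.0443  0.0993] f [ 1.6 -2.9  2.4] tz -0.028 w 0.5959
84.0 83.9 z 99.5 [ 0.5271 -0.0443  0.0995] f [ 1.9 -2.8  1.5] tz -0.005 w 0.5911
88.0 87.9 z 99.58 [ 0.527  -0.0443  0.0996] f [ 1.4 -1.9  2.6] tz 0.036 w 0.5951
92.0 91.9 z 99.8 [ 0.5271 -0.0443  0.0998] f [ 1.2 -2.5  1.8] tz -0.004 w 0.5928
96.0 95.9 z 99.91 [ 0.5271 -0.0443  0.0999] f [ 1.3 -1.6  1.8] tz -0.017 w 0.5913
100.0 99.9 z 100.03 [ 0.5271 -0.0444  0.1   ] f [ 1.1 -1.2  0.8] tz 0.006 w 0.5926
104.0 103.9 z 100.03 [ 0.5272 -0.0444  0.1001] f [ 1.2 -1.4  1.9] tz 0.014 w 0.5929
108.0 107.9 z 100.16 [ 0.5272 -0.0444  0.1002] f [ 0.4 -2.   1.8] tz -0.024 w 0.597
112.0 111.9 z 100.28 [ 0.5272 -0.0444  0.1003] f [ 0.3 -1.4  1.8] tz 0.104 w 0.5894
116.0 115.9 z 100.4 [ 0.5272 -0.0444  0.1004] f [ 0.5 -1.3 -0.1] tz -0.035 w 0.5913
120.0 119.9 z 100.29 [ 0.5272 -0.0444  0.1003] f [ 2.1 -1.1  0.4] tz -0.006 w 0.5945
124.0 123.9 z 100.23 [ 0.5272 -0.0444  0.1002] f [ 0.9 -2.2  2.1] tz -0.009 w 0.5914
0.10038552112045918 35.25
```

The grip width wavers, so the pads may be slipping on the ribs. A gentle lift test will show whether the cap is free.

Run:
```python
from turn import *
p=get_tcp_pos(); print(get_ft_force().round(2))
r=movel([*p[:2],p[2]+.003],v=.015,until_force=3.5); print(r,get_tcp_pos().round(4)); wait(.2); print(get_ft_force().round(2),get_grip_width(),get_finger_force())
```

```text
[ 0.87 -2.21  2.12]
False [ 0.5269 -0.0443  0.1031]
[ 0.97 -1.1  -1.33] 0.5902072554068497 29.99982346314937
```

Run:
```python
from turn import *
def avg(n=10):
    v=[]
    for _ in range(n): wait(.03); v.append(np.r_[get_ft_force(),get_ft_torque()])
    return np.mean(v,0).round(2),np.std(v,0).round(2)[2]
print(avg())
D=campose("side")
def capz():
    h=cv2.cvtColor(read_camera("side"),cv2.COLOR_RGB2HSV); c=big_(cv2.inRange(h,(20,110,120),(35,255,255))); return c
from meas import pick,cen
big_=lambda m: pick(m,proj(D,[.527,-.044,.118]))
c=capz(); print("side cap px",cen(c).round(2),cv2.boundingRect(c))
for z in(.11,.115,.12,.125): print(z,proj(D,[.527,-.044,z]).round(1))
p=get_tcp_pos(); r=movel([*p[:2],p[2]+.003],v=.015,until_force=5); wait(.2); print(r,get_tcp_pos().round(4),avg()); c=capz(); print("side cap px",cen(c).round(2),cv2.boundingRect(c))
im=read_camera("side"); u,v=proj(D,[.527,-.06,.08]).astype(int); cv2.imwrite("pics/t2.png",cv2.resize(im[v-50:v+50,u-50:u+50,::-1],(600,600),interpolation=cv2.INTER_CUBIC))
print(get_time())
```

```text
(array([ 0.82, -0.71, -1.25, -0.13, -0.08,  0.  ]), np.float64(0.53))
side cap px [237.11 205.81] (228, 197, 19, 18)
0.11 [234.  208.5]
0.115 [234.  207.1]
0.12 [234.  205.6]
0.125 [233.9 204.2]
False [ 0.5274 -0.0444  0.1063] (array([ 0.91, -1.1 , -0.05, -0.25, -0.16, -0.01]), np.float64(0.43))
side cap px [237.05 204.85] (228, 195, 19, 19)
37.1667
```

View pics/t2.png

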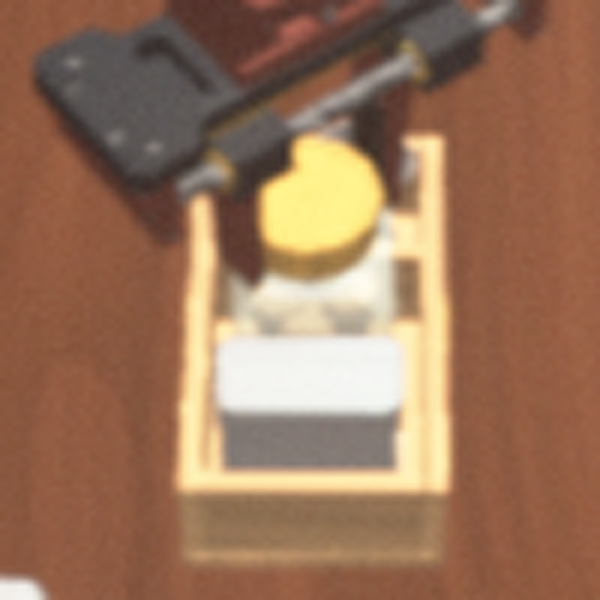

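The side view shows the cap at (322,205) risen with the tool while the jar and tin stay down. The wrist carries only about the cap's weight, so the threads have let go. I'll raise it to about 14 mm above the mouth.

Run:
```python
from meas import *
xy=[.5272,-.0444]
r=movel([*xy,.125],v=.03,until_force=5); wait(.4); f=[]
for _ in range(10): wait(.03); f.append(get_ft_force())
print(r,get_tcp_pos().round(4),np.mean(f,0).round(2),get_grip_width(),get_finger_force(),get_time())
im=read_camera("side");D=campose("side")
h=cv2.cvtColor(im,cv2.COLOR_RGB2HSV); c=pick(cv2.inRange(h,(20,110,120),(35,255,255)),proj(D,[.527,-.044,.143])); print(cen(c).round(1),cv2.boundingRect(c),proj(D,[.527,-.044,.145]).round(1))
t=pick(cv2.inRange(h,(0,0,190),(180,60,255)),proj(D,[*np.array([.5254,-.094]),.086])); print("tin",rect(D,t,.086))
u,v=proj(D,[.527,-.06,.09]).astype(int); cv2.imwrite("pics/t3.png",cv2.resize(im[v-50:v+50,u-50:u+50,::-1],(600,600),interpolation=cv2.INTER_CUBIC))
```

```text
False [ 0.5272 -0.0444  0.125 ] [-0.1   0.12 -0.68] 0.5951065290325324 29.999826312996447 38.675
[237.  199.2] (228, 190, 19, 18) [233.8 198.3]
tin (array([529.2, -67.3]), (87.9, 67.7), 86.94)
```

View pics/t3.png

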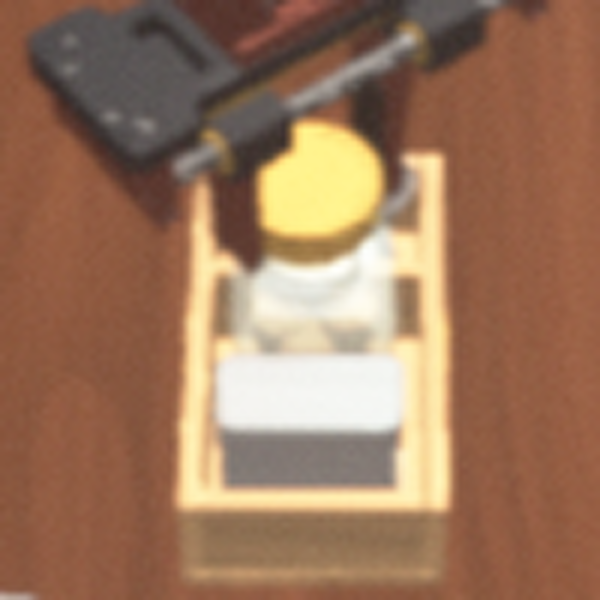

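The cap at (322,190) stands clear above the mouth. The jar's neck and shoulder are visible below it at (310,285), and the tin is still down. I'm handing in.

```bash
python3 -c "
from station import *
print(job_done())"
```

```text
the job is handed in; nothing more can be done
None
```

I've handed the job in: the jar and tin are packed in the bay, and the cap is off and still gripped about 14 mm above the jar's mouth, at about 39 s of the 72 s allowed; the judge's verdict wasn't shown.

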